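# Draw the green serving board from the leaning stack

## Robot

A 6-joint arm with a two-finger parallel gripper is mounted at the origin on the work surface. World frame = base frame: x ahead of the robot, y to its left, z up, the work surface at z = 0. Lengths are in m, angles in rad, forces in N, time in s.
With the tool pointing down it reaches from about 0.35 to 0.8 m from the base axis. Payload 7.3 kg.
Tool frame: the origin (TCP) lies between the finger pads; the fingertips stand 14 mm ahead of it and the grasp point (between the pads) lies 5 mm behind it; z points along the fingers, y is the line along which they close (so a half turn about z gives the same grasp; the last joint's range is limited). The gripper opens to 85 mm and grips with 20 to 120 N. Pads are 22 mm wide; open, the fingers measure 114 mm over their backs; the gripper's body (76 mm by 85 mm) begins 54 mm behind the grasp point. The pads swing forward as they close: fully open they stand 13 mm farther back than shut.
Start: joints at [1.061, 0.342, 1.524, -0, 1.275, -0.146], TCP at [0.187, 0.491, 0.245] pointing down, gripper open.
Joint ranges: [-2.53, 2.53], [-0.77, 2.02], [0.04, 2.7], [-1, 4.14], [0.28, 2.66], [-3.11, 3.11]. Speed limits (rad/s): [2.57, 2.57, 3.14, 3.14, 3.14, 3.14].

## Interface

Orientations are given as a rotation vector (axis times angle).
In Python, from plant import get_obs, eyes, order gives the robot as it stands.
- The arm moves only by the tool step_arm, never from a script. Its argument "series" is a list that holds one entry, the list of rows, each a list of 7 numbers: the turn, a rotation vector about the tool's x, y, z in rad, then the shift along the tool's x, y, z in mm, then the closure, from 0 (fully open) to 1 (shut). In form: [[[wx, wy, wz, x, y, z, fingers], ...]]. A call has 1 to 5 rows; each row shifts and turns the commanded pose from where the row before left it, along the tool's axes as they then stand; what a row does not reach is not made up. A row lasts 1/12 s, in which the tool goes at most 41.7 mm and 7.16 degrees, less where a joint would pass 70% of its speed; a pose out of reach is approached as far as the arm can. A call is refused whole if a number of a shift passes 41.7 or a number of a turn 0.125, either way. A call with a gripper value outside its range is refused whole. The fingers move at their own pace and stop on an object; "force" is the grip in N (left out, the last holds). Time passes only in rows, so rows that do not move let the fingers close. It gives the time, the measured TCP pose, the force, the opening and the grip force at its end, in the units of the state.
- get_obs(): the state, without advancing time (a new reading comes with each control period).
- eyes.camera(name): name is "side" or "top" or "wrist"; returns the picture (480x640x3 uint8, red, green, blue); there is no depth.
- eyes.camera_model(name): a dict with "mtx" (3x3 intrinsics, pixels), "extrinsics" (4x4, takes a point from world to camera coordinates); the wrist camera has in their place "T_tool_cam" (4x4, takes a point from camera to tool coordinates, whose origin is the TCP and whose axes are the flange's). Camera axes: x right, y down, z forward; pixel columns grow to the right and rows downward; lengths in m; the calibration is good to about 2 mm. A picture is of the moment at which its call begins: read the wrist's pose just before it. camera_model takes no time and is no camera call.
- order.sign_off(): hands the job in; it is judged then, once.
The state is a dict: "t": time; "q": joint angles; "dq": joint speeds; "effort": joint torques, N m; "tcp_pos": TCP position; "tool_rot": TCP orientation; "contact_force": force on the tool from outside, world axes, zero at the start; "ft_torque": the same for the moment, N m; "grip_width": finger opening in m; "grip_force": force on a finger pad.
Only numpy, scipy, OpenCV 4.12 (cv2) and the standard library are available. Lean on these libraries where they do the work, as an engineer would, in place of code of your own. Each camera call takes 0.05 s, during which the arm holds its last target. There are 200 camera calls.

## Task

Three serving boards lean in a fanned stack against the low steel drawer unit. Draw the green one out of the stack without toppling the other two, and stand it handle up in the trough of the light wooden display stand, roughly centred and square to it, leaning on the stand's backrest.

Things in the scene. Friction and masses are not known exactly. Their poses are not given: they have to be found in the camera images.
- green_board: The olive-green serving board, to be moved. All three boards are alike: body 150 wide x 130 tall x 14 mm thick, handle 26 wide, 14 thick, 65 tall up from the middle of the top edge (195 mm overall), 0.14-0.28 kg. Origin: centre of the underside (foot). Own z runs up to the handle, x is the front normal (thickness), y the width. At the start z tilts 12 degrees back from upright, towards -x.
- maple_board: The light maple board, same size and axes; stays in the stack. The boards start face to face with one common yaw, order random. From back to front each is shifted 50 mm along own -y, so the handles stand 50 mm apart side by side, free before and behind above the 130 mm bodies. A board may settle back some degrees when its support is drawn out.
- slate_board: The dark slate-grey board, same size and axes; stays in the stack. The stack leans against a fixed grey steel drawer unit on its own -x side: 100 mm high, 320 wide, 120 deep, same yaw, its face about 29 mm behind the foot of the rearmost board. Other loose things (mug, camera, red tin, under 120 mm high) stand beyond x = 0.6 m.
- stand: Fixed light wooden stand, 180 mm wide (own y). Origin: on the table under the trough's middle; z up, own x to its front. Trough floor 15 mm above the origin, own x -22 (foot of backrest) to +22 mm (front lip, 10 thick, top 28 mm above the table), ends open. Backrest: plate 150 wide, 105 long, leaning 12 degrees towards own -x, top 118 mm above the table; a brace behind.
Mind the look-alikes: they are no part of the job. What is meant by the stand is not pink or turquoise, and is the larger of those in its own colour.

How it is judged:
By the outcome, as a careful person would: the job done as asked, in the order asked, and still so for the second after the job is handed in, with the robot touching nothing.
It also fails if it takes over 51 s, if anything falls off the work surface, if the arm or the gripper's body presses on something with over 40 N, if the wrist force passes 120 N, or if a joint passes its speed limit or range.

## Working session

There is one attempt and no reset: what is moved stays moved. The work goes in short steps, Python scripts to look and compute and a tool call to move; the robot and the scene stay as the last step left them, time stands still between calls to the robot, and variables do not carry over. Pictures are saved under pics/ and viewed, at most 10 in all, crops included, and the job is handed in when it is done.

Besides the shell and the picture viewer there is one more tool, called after ">>>" as name(argument=value, ...), one argument or row to a line, values as JSON. step_arm: Moves the arm, as the interface text tells. Its arguments: {"type":"object","properties":{"series":{"type":"array"},"force":{"type":"number"}},"required":["series"]}

```bash
mkdir -p pics; ls
python3 - <<'E'
from plant import get_obs, eyes, order
import cv2,numpy as np
o=get_obs(); print(o)
ims=[]
for n in ("side","top"):
    im=eyes.camera(n); cv2.imwrite(f"pics/{n}0.png",im[:,:,::-1]); m=eyes.camera_model(n); np.set_printoptions(precision=4,suppress=True); print(n,m)
print(eyes.camera_model("wrist"))
E
```

```text
pics
{'t': 0.0, 'q': array([ 1.06101649e+00,  3.42721571e-01,  1.52505515e+00,  9.00318180e-06,
        1.27535819e+00, -1.45991559e-01]), 'dq': array([-0.00016069,  0.0001084 ,  0.00050291,  0.00159815, -0.00040169,
        0.00122431]), 'effort': array([-1.43791756e-03, -4.33685338e+01, -2.46002090e+01, -1.27540779e-04,
        7.96973007e-03,  2.66734577e-05]), 'tcp_pos': array([0.18658723, 0.49031336, 0.24461322]), 'tool_rot': array([-5.68204041e-01, -3.08926718e+00,  2.28877492e-03]), 'contact_force': array([-0.44871974,  0.08504263, -0.57030799]), 'ft_torque': array([-0.01444104, -0.0072447 ,  0.00699676]), 'grip_force': 0.0, 'grip_width': 0.08529499432827699}
side {'mtx': array([[610.6981,   0.    , 310.8258],
       [  0.    , 610.6981, 246.7909],
       [  0.    ,   0.    ,   1.    ]]), 'extrinsics': array([[ 0.7885, -0.6148, -0.0163, -0.3413],
       [-0.3807, -0.467 , -0.7981,  0.2523],
       [ 0.4831,  0.6355, -0.6023,  1.1679],
       [ 0.    ,  0.    ,  0.    ,  1.    ]])}
top {'mtx': array([[474.7663,   0.    , 313.5712],
       [  0.    , 474.7663, 233.9304],
       [  0.    ,   0.    ,   1.    ]]), 'extrinsics': array([[ 0.0289, -0.9995, -0.0128,  0.0436],
       [-0.99  , -0.0269, -0.1385,  0.4763],
       [ 0.1381,  0.0167, -0.9903,  1.1186],
       [ 0.    ,  0.    ,  0.    ,  1.    ]])}
{'mtx': array([[391.5616,   0.    , 323.921 ],
       [  0.    , 391.5616, 241.9827],
       [  0.    ,   0.    ,   1.    ]]), 'T_tool_cam': array([[-0.0019, -0.9601, -0.2798,  0.0719],
       [ 1.    , -0.0016, -0.0014, -0.0008],
       [ 0.0009, -0.2798,  0.9601, -0.1289],
       [ 0.    ,  0.    ,  0.    ,  1.    ]])}
```

View pics/top0.png

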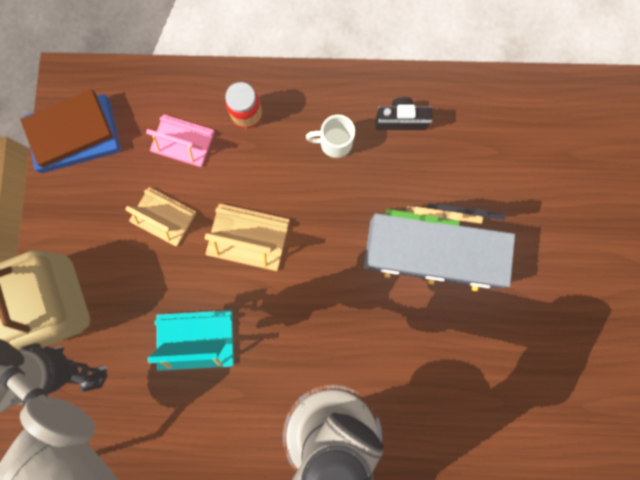

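View pics/side0.png

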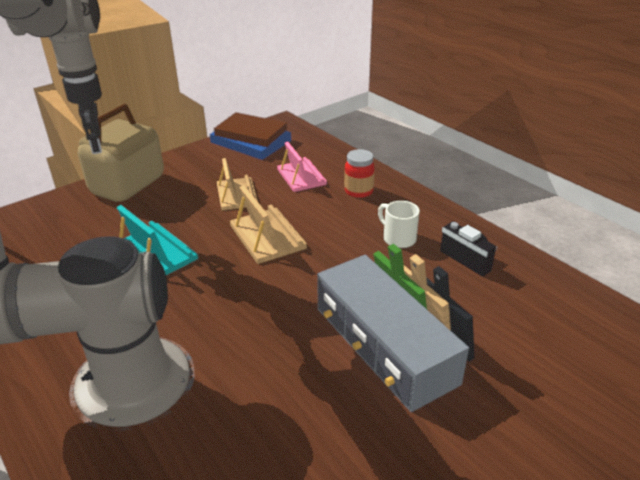

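Top view: the stack is on the far side of the drawer unit, green at (410,215) rearmost, then maple (455,215) and slate (490,212). The large light wooden stand is at (248,237). Next I enlarge both areas.

Run:
```python
import cv2,numpy as np
t=cv2.imread("pics/top0.png"); s=cv2.imread("pics/side0.png")
f=lambda im,x,y:cv2.resize(im[y:y+75,x:x+100],(400,300),interpolation=cv2.INTER_CUBIC)
a=np.vstack([np.hstack([f(t,198,198),f(s,220,190)]),np.hstack([f(t,375,190),cv2.resize(s[235:370,360:540],(400,300),interpolation=cv2.INTER_CUBIC)])])
cv2.imwrite("pics/crops.png",a)
```

```text
(no output)
```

View pics/crops.png

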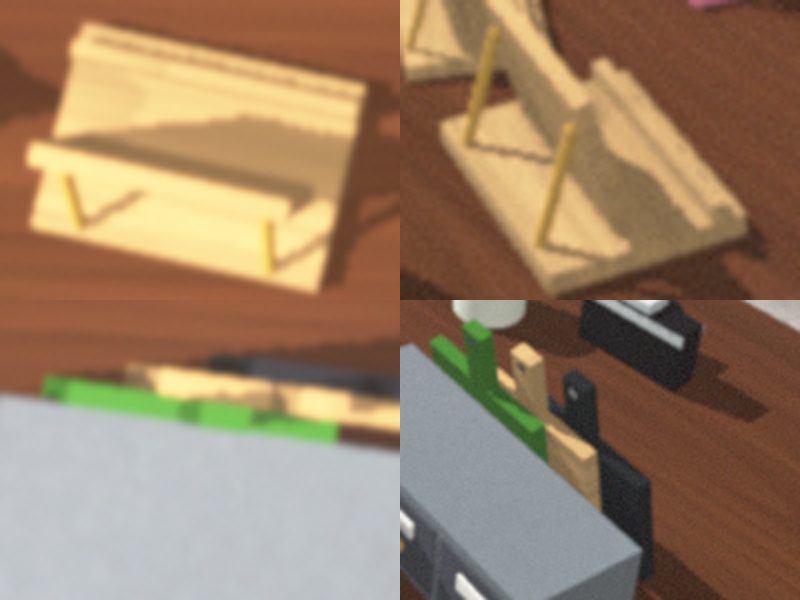

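Upper crops: the stand's trough and lip are on its far side and the braces on the robot side, so its front faces +x. Lower crops: the green handle stands free, nearest the unit. Now I measure.

```bash
cat > h.py <<'E'
import numpy as np,cv2
from scipy.spatial.transform import Rotation as R
from plant import get_obs,eyes,order
np.set_printoptions(precision=4,suppress=True)
def cam(n,o=None):
    m=eyes.camera_model(n)
    if n=="wrist":
        T=np.eye(4);T[:3,:3]=R.from_rotvec(o["tool_rot"]).as_matrix();T[:3,3]=o["tcp_pos"]
        return m["mtx"],np.linalg.inv(T@m["T_tool_cam"])
    return m["mtx"],m["extrinsics"]
def onplane(c,px,z):
    K,E=c;d=E[:3,:3].T@np.linalg.inv(K)@np.array([*px,1.]);p=-E[:3,:3].T@E[:3,3]
    return p+d*(z-p[2])/d[2]
def tri(c1,p1,c2,p2):
    X=cv2.triangulatePoints(c1[0]@c1[1][:3],c2[0]@c2[1][:3],np.array(p1,float),np.array(p2,float));return (X[:3]/X[3]).ravel()
def proj(c,X): v=c[0]@(c[1][:3,:3]@X+c[1][:3,3]);return v[:2]/v[2]
E
python3 - <<'E'
from h import *
t,s=cam("top"),cam("side")
def show(name,a,b):
    d=b-a;print(name,a,b,"len",np.linalg.norm(d),"yawx",np.degrees(np.arctan2(d[0],-d[1])) )
P=lambda x,y:(198+x/4-.4,198+y/4-.4)
Q=lambda x,y:(220+(x-400)/4-.4,190+y/4-.4)
show("lip outer top",onplane(t,P(85,22),.028),onplane(t,P(366,86),.028))
show("back top rear",onplane(t,P(30,145),.118),onplane(t,P(306,205),.118))
show("base rear",onplane(t,P(32,228),.015),onplane(t,P(318,292),.015))
show("side base rear R,L",onplane(s,Q(440,125),.015),onplane(s,Q(550,275),.015))
show("side lip outer",onplane(s,Q(600,60),.028),onplane(s,Q(745,210),.028))
im=cv2.cvtColor(cv2.imread("pics/top0.png"),cv2.COLOR_BGR2HSV)
ims=cv2.cvtColor(cv2.imread("pics/side0.png"),cv2.COLOR_BGR2HSV)
for n,i,lo,hi,win in (("unit",im,(90,10,90),(125,80,255),(350,200,530,300)),("greenT",im,(40,100,40),(75,255,255),(350,190,530,240)),("greenS",ims,(40,100,30),(75,255,255),(360,235,440,330))):
    m=np.zeros(i.shape[:2],np.uint8);x0,y0,x1,y1=win;m[y0:y1,x0:x1]=cv2.inRange(i,lo,hi)[y0:y1,x0:x1]
    c=max(cv2.findContours(m,cv2.RETR_EXTERNAL,cv2.CHAIN_APPROX_NONE)[0],key=cv2.contourArea)
    ap=cv2.approxPolyDP(c,1.5 if n!="unit" else 5,True)[:,0];print(n,ap.tolist())
    if n=="unit":
        for p in ap: print(onplane(t,p,.1))
show("unit rear",onplane(t,(373,214),.1),onplane(t,(514,233),.1))
E
```

```text
lip outer top [0.546  0.2928 0.028 ] [0.5107 0.118  0.028 ] len 0.1783404622375186 yawx -11.439175224452988
back top rear [0.4566 0.2999 0.118 ] [0.4269 0.1429 0.118 ] len 0.15974595330593597 yawx -10.703258505759669
base rear [0.4189 0.3211 0.015 ] [0.3846 0.1437 0.015 ] len 0.18069547620776708 yawx -10.945602443023423
side base rear R,L [0.4168 0.3168 0.015 ] [0.3844 0.143  0.015 ] len 0.17685314651746348 yawx -10.532501706674774
side lip outer [0.5287 0.2974 0.028 ] [0.5019 0.1072 0.028 ] len 0.1920332508748259 yawx -8.01839181240648
unit [[370, 242], [376, 246], [369, 247], [368, 261], [375, 267], [508, 282], [512, 236], [425, 228], [376, 216]]
[ 0.4505 -0.0731  0.1   ]
[ 0.4417 -0.0868  0.1   ]
[ 0.439 -0.071  0.1  ]
[ 0.4071 -0.0691  0.1   ]
[ 0.3939 -0.0851  0.1   ]
[ 0.3686 -0.383   0.1   ]
[ 0.473  -0.3949  0.1   ]
[ 0.4861 -0.198   0.1   ]
[ 0.5109 -0.0861  0.1   ]
greenT [[386, 210], [386, 213], [435, 222], [459, 223], [458, 221], [433, 216], [421, 216], [410, 212]]
greenS [[375, 252], [375, 261], [425, 306], [424, 291], [405, 275], [402, 270], [401, 250], [393, 244], [388, 246], [389, 259], [380, 252]]
unit rear [ 0.5154 -0.0792  0.1   ] [ 0.4801 -0.3996  0.1   ] len 0.3223495697983988 yawx -6.298655168903345
```

Run:
```python
from h import *
t,s=cam("top"),cam("side")
for a in ((430,219),(431,220)):
    X=tri(t,a,s,(395,248)); print("handle top",X,proj(t,X),proj(s,X))
print("body L corner front",tri(t,(386,210.5),s,(379,252)))
# on-plane estimates
for z in (.19,): print(onplane(t,(430,219),z),onplane(s,(395,248),z))
for p in ((386,210.5),(386,213),(459,222)): print(p,onplane(t,p,.128))
o=get_obs();T=R.from_rotvec(o["tool_rot"]).as_matrix();print(T,np.degrees(np.arctan2(T[1,0],T[0,0])))
```

```text
handle top [ 0.4925 -0.1898  0.189 ] [430.3734 218.4754] [394.5869 248.1104]
handle top [ 0.4904 -0.1916  0.191 ] [431.4591 219.3555] [394.4922 248.1354]
body L corner front [ 0.5265 -0.1102  0.1147]
[ 0.4912 -0.1887  0.19  ] [ 0.4924 -0.1909  0.19  ]
(386, 210.5) [ 0.5189 -0.1051  0.128 ]
(386, 213) [ 0.5133 -0.1051  0.128 ]
(459, 222) [ 0.4972 -0.2673  0.128 ]
[[-0.9346  0.3558 -0.0007]
 [ 0.3558  0.9346 -0.0012]
 [ 0.0002 -0.0014 -1.    ]] 159.15684224277814
```

```bash
cat >> h.py <<'E'
def boardR(yaw,tilt):  # tool orientation gripping a board with this yaw/tilt (deg)
    B=R.from_euler("z",yaw,degrees=True)*R.from_euler("y",-tilt,degrees=True); b=B.as_matrix()
    return np.column_stack([b[:,1],b[:,0],-b[:,2]]),b
def plan(p1,R1,f,n=None,start=None):
    o=get_obs();p0,R0=(o["tcp_pos"],R.from_rotvec(o["tool_rot"]).as_matrix()) if start is None else start
    W=R.from_matrix(R0.T@R1).as_rotvec();d=np.array(p1)-p0
    n=n or int(np.ceil(max(np.abs(W).max()/.12,np.linalg.norm(W)/.12,np.linalg.norm(d)*1000/40)))
    w=np.round(W/n,3);Rk=R0
    print("t",o["t"],"dist",np.round(d*1000,1),"rot",W,"n",n)
    for k in range(n):
        sh=np.round(Rk.T@d/n*1000,1);print([*w.tolist(),*sh.tolist(),f],end=",\n" if k%5==4 else ",")
        Rk=Rk@R.from_rotvec(w).as_matrix()
    print()
E
python3 -c "
from h import *
plan([.49,.22,.29],boardR(-11,0)[0],0)"
```

```text
t 0.1 dist [ 303.4 -270.3   45.3] rot [-0.0013  0.0008  1.399 ] n 12
[-0.0, 0.0, 0.117, -31.6, -12.1, -3.8, 0],[-0.0, 0.0, 0.117, -32.8, -8.3, -3.8, 0],[-0.0, 0.0, 0.117, -33.6, -4.4, -3.8, 0],[-0.0, 0.0, 0.117, -33.9, -0.4, -3.8, 0],[-0.0, 0.0, 0.117, -33.7, 3.5, -3.8, 0],
[-0.0, 0.0, 0.117, -33.0, 7.4, -3.8, 0],[-0.0, 0.0, 0.117, -32.0, 11.2, -3.8, 0],[-0.0, 0.0, 0.117, -30.4, 14.9, -3.8, 0],[-0.0, 0.0, 0.117, -28.5, 18.3, -3.8, 0],[-0.0, 0.0, 0.117, -26.1, 21.5, -3.8, 0],
[-0.0, 0.0, 0.117, -23.5, 24.4, -3.8, 0],[-0.0, 0.0, 0.117, -20.4, 27.0, -3.8, 0],
```

>>> step_arm(
  series=[
    [[0,0,0.117,-31.6,-12.1,-3.8,0],[0,0,0.117,-32.8,-8.3,-3.8,0],[0,0,0.117,-33.6,-4.4,-3.8,0],[0,0,0.117,-33.9,-0.4,-3.8,0],[0,0,0.117,-33.7,3.5,-3.8,0]],
  ],
)

```text
t: 0.52
tcp_pos: [0.3139, 0.3767, 0.2642]
tool_rot: [-1.442, -2.791, 0.001]
contact_force: [0.3, 0.6, 0.0]
grip_width: 0.0852
grip_force: 0.0
```

>>> step_arm(
  series=[
    [[0,0,0.117,-33,7.4,-3.8,0],[0,0,0.117,-32,11.2,-3.8,0],[0,0,0.117,-30.4,14.9,-3.8,0],[0,0,0.117,-28.5,18.3,-3.8,0],[0,0,0.117,-26.1,21.5,-3.8,0]],
  ],
)

```text
t: 0.93
tcp_pos: [0.4403, 0.2639, 0.2832]
tool_rot: [-2.186, -2.255, 0.001]
contact_force: [1.1, 1.0, -0.6]
grip_width: 0.0855
grip_force: 0.0
```

>>> step_arm(
  series=[
    [[0,0,0.117,-23.5,24.4,-3.8,0],[0,0,0.117,-20.4,27,-3.8,0],[0,0,0,0,0,0,0]],
  ],
)

```text
t: 1.18
tcp_pos: [0.4939, 0.2163, 0.2908]
tool_rot: [2.438, 1.978, 0.001]
contact_force: [-0.1, -0.6, -0.1]
grip_width: 0.0858
grip_force: 0.0
```

Run:
```python
from h import *
import json
o=get_obs();print(o["t"],o["tcp_pos"],R.from_rotvec(o["tool_rot"]).as_matrix(),o["q"],o["dq"])
im=eyes.camera("wrist");cv2.imwrite("pics/w1.png",im[:,:,::-1])
json.dump({k:np.array(o[k]).tolist() for k in ("tcp_pos","tool_rot")},open("w1.json","w"))
```

```text
1.1833 [0.4939 0.2163 0.2908] [[ 0.206   0.9785  0.0019]
 [ 0.9785 -0.206  -0.0015]
 [-0.0011  0.0022 -1.    ]] [ 0.2718  0.3368  1.405  -0.002   1.3984  0.4796] [ 0.0736 -0.0245  0.0655  0.0435 -0.0015 -0.0853]
```

View pics/w1.png

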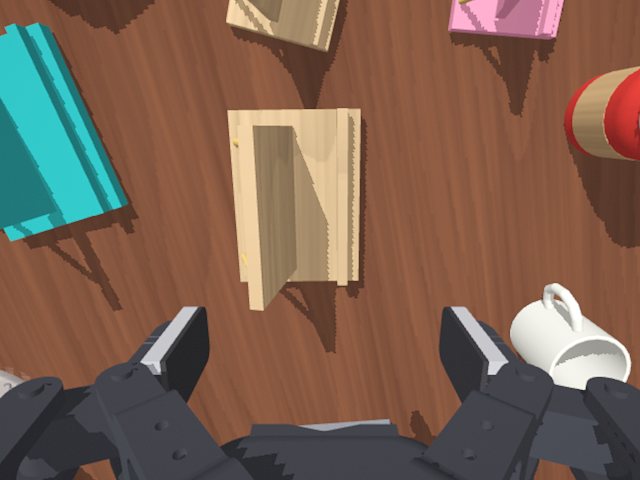

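The wrist view shows the stand whole: lip top strip from (337,109)-(348,109) down to (337,285)-(347,285), and the backrest's foot line from (293,126) to (296,272). The base extends beyond the lip to x≈361.

Run:
```python
from h import *
import json
o={k:np.array(v) for k,v in json.load(open("w1.json")).items()};c=cam("wrist",o)
g=lambda p,z:onplane(c,p,z)
A,B,C,D=g((337,109),.028),g((348,109),.028),g((337,285),.028),g((347,285),.028)
F,G=g((293,126),.015),g((296,272),.015)
H,I=g((253,126),.118),g((263,310),.118)
for n,a,b in (("lip in",A,C),("lip out",B,D),("foot",F,G),("backtop",H,I)):
    d=a-b;print(n,a,b,"len",np.linalg.norm(d),"yaw",-np.degrees(np.arctan2(d[0],d[1])),"mid",(a+b)/2)
y=np.radians(-11);ex=np.array([np.cos(y),np.sin(y),0]);ey=np.array([-np.sin(y),np.cos(y),0])
for m in ((A+C)/2,(B+D)/2,(F+G)/2,(H+I)/2): print(m@ex,m@ey)
```

```text
lip in [0.5236 0.2989 0.028 ] [0.4879 0.1229 0.028 ] len 0.1796568830688384 yaw -11.459209714303018 mid [0.5058 0.2109 0.028 ]
lip out [0.5338 0.2968 0.028 ] [0.4985 0.1206 0.028 ] len 0.17967087528870157 yaw -11.349410426264278 mid [0.5161 0.2087 0.028 ]
foot [0.4783 0.2928 0.015 ] [0.4462 0.142  0.015 ] len 0.15419025639735703 yaw -12.044440482733142 mid [0.4623 0.2174 0.015 ]
backtop [0.4568 0.2971 0.118 ] [0.4266 0.151  0.118 ] len 0.14917077180270408 yaw -11.673074325472482 mid [0.4417 0.2241 0.118 ]
0.45623594395155453 0.3035188435333085
0.46683398657723113 0.3033299055586232
0.41229013850578905 0.3015960393971393
0.3908733934214647 0.30422242473320077
```

```bash
python3 -c "
from h import *
T,b=boardR(-6.3,12)
plan(np.array([.491,-.190,.190])+.06*b[:,2],T,0)"
```

```text
t 1.2333 dist [ -13.2 -406.7  -41.7] rot [-0.2095  0.0101 -0.0914] n 11
[-0.019, 0.001, -0.008, -36.5, 6.2, 3.8, 0],[-0.019, 0.001, -0.008, -36.5, 5.9, 3.9, 0],[-0.019, 0.001, -0.008, -36.6, 5.5, 4.0, 0],[-0.019, 0.001, -0.008, -36.6, 5.1, 4.0, 0],[-0.019, 0.001, -0.008, -36.7, 4.8, 4.1, 0],
[-0.019, 0.001, -0.008, -36.7, 4.4, 4.1, 0],[-0.019, 0.001, -0.008, -36.7, 4.0, 4.2, 0],[-0.019, 0.001, -0.008, -36.8, 3.6, 4.2, 0],[-0.019, 0.001, -0.008, -36.8, 3.3, 4.2, 0],[-0.019, 0.001, -0.008, -36.8, 2.9, 4.3, 0],
[-0.019, 0.001, -0.008, -36.9, 2.5, 4.3, 0],
```

>>> step_arm(
  series=[
    [[-0.019,0.001,-0.008,-36.5,6.2,3.8,0],[-0.019,0.001,-0.008,-36.5,5.9,3.9,0],[-0.019,0.001,-0.008,-36.6,5.5,4,0],[-0.019,0.001,-0.008,-36.6,5.1,4,0],[-0.019,0.001,-0.008,-36.7,4.8,4.1,0]],
  ],
)

```text
t: 1.65
tcp_pos: [0.4838, 0.0349, 0.2714]
tool_rot: [2.331, 1.998, 0.099]
contact_force: [0.6, 0.1, 0.4]
grip_width: 0.085
grip_force: 0.0
```

>>> step_arm(
  series=[
    [[-0.019,0.001,-0.008,-36.7,4.4,4.1,0],[-0.019,0.001,-0.008,-36.7,4,4.2,0],[-0.019,0.001,-0.008,-36.8,3.6,4.2,0],[-0.019,0.001,-0.008,-36.8,3.3,4.2,0],[-0.019,0.001,-0.008,-36.8,2.9,4.3,0]],
  ],
)

```text
t: 2.07
tcp_pos: [0.4791, -0.15, 0.2525]
tool_rot: [2.235, 1.994, 0.194]
contact_force: [1.4, -1.0, -0.3]
grip_width: 0.0853
grip_force: 0.0
```

>>> step_arm(
  series=[
    [[-0.019,0.001,-0.008,-36.9,2.5,4.3,0],[0,0,0,0,0,0,0],[0,0,0,0,0,0,0]],
  ],
)

```text
t: 2.32
tcp_pos: [0.4779, -0.1872, 0.2482]
tool_rot: [2.222, 1.988, 0.21]
contact_force: [-0.8, 1.1, 0.4]
grip_width: 0.0853
grip_force: 0.0
```

Run:
```python
from h import *
import json
o=get_obs();print(o["t"],o["tcp_pos"],R.from_rotvec(o["tool_rot"]).as_matrix(),o["q"])
im=eyes.camera("wrist");cv2.imwrite("pics/w2.png",im[:,:,::-1])
json.dump({k:np.array(o[k]).tolist() for k in ("tcp_pos","tool_rot")},open("w2.json","w"))
```

```text
2.3167 [ 0.4779 -0.1872  0.2482] [[ 0.1103  0.9725  0.2052]
 [ 0.9939 -0.1086 -0.02  ]
 [ 0.0029  0.2062 -0.9785]] [-0.5795  0.2156  1.712   0.1117  1.0323 -0.5172]
```

View pics/w2.png

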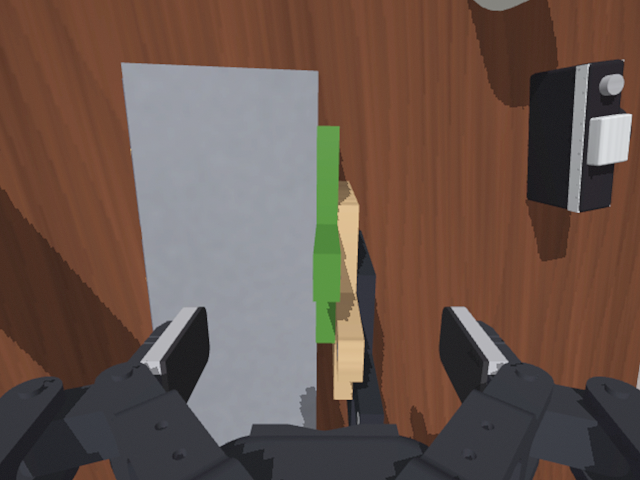

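The wrist view shows the green handle's top at (313–340, 255–300), midway between the fingers. The slate handle is hidden below the gripper.

Run:
```python
from h import *
import json
o={k:np.array(v) for k,v in json.load(open("w2.json")).items()};c=cam("wrist",o);T=R.from_rotvec(o["tool_rot"]).as_matrix()
g=lambda p,z:onplane(c,p,z)
def tool(X):return (T.T@(X-o["tcp_pos"]))*1000
for p in ((313,253),(340,253),(313,300),(340,300),(326.5,276.5)): print("handle",p,tool(g(p,.190)),g(p,.190))
for p in ((317,126),(340,126),(316,342),(335,343)): print("bodytop",p,tool(g(p,.128)),g(p,.128))
a,b=g((318,71),.1),g((316,430),.1);d=a-b;print("unit edge yaw",-np.degrees(np.arctan2(d[0],d[1])),tool(a))
```

```text
handle (313, 253) [ 9.9347 -6.5206 58.1286] [ 0.4846 -0.1778  0.19  ]
handle (340, 253) [ 8.9807  7.1639 61.009 ] [ 0.4984 -0.1803  0.19  ]
handle (313, 300) [-15.7209  -6.7612  58.0025] [ 0.4815 -0.2033  0.19  ]
handle (340, 300) [-17.1187   7.4202  60.9863] [ 0.4958 -0.2063  0.19  ]
handle (326.5, 276.5) [-3.2457  0.2714 59.5209] [ 0.4901 -0.1917  0.19  ]
bodytop (317, 126) [ 71.3056  -5.1967 121.9494] [ 0.5058 -0.1182  0.128 ]
bodytop (340, 126) [ 71.2914   9.0592 124.953 ] [ 0.5203 -0.1198  0.128 ]
bodytop (316, 342) [-77.7466  -6.893  121.1538] [ 0.4875 -0.2662  0.128 ]
bodytop (335, 343) [-80.3029   6.875  124.0471] [ 0.5012 -0.2703  0.128 ]
unit edge yaw -7.0647997011986075 [106.2169  -4.7979 150.7509]
```

>>> step_arm(
  series=[
    [[0,0,0.012,-3.3,0.4,30,0],[0,0,0,0,0,30,0],[0,0,0,0,0,25,0],[0,0,0,0,0,14,0],[0,0,0,0,0,0,0]],
  ],
)

```text
t: 2.78
tcp_pos: [0.4983, -0.1888, 0.1491]
tool_rot: [2.233, 1.985, 0.211]
contact_force: [-0.2, -0.1, 0.5]
grip_width: 0.0857
grip_force: 0.0
```

>>> step_arm(
  series=[
    [[0,0,0,0,0,0,0.5],[0,0,0,0,0,0,0.6],[0,0,0,0,0,0,0.7],[0,0,0,0,0,0,0.8],[0,0,0,0,0,0,1]],
  ],
  force=40,
)

```text
t: 3.2
tcp_pos: [0.4995, -0.1921, 0.1532]
tool_rot: [2.229, 1.976, 0.213]
contact_force: [0.6, -0.2, 0.9]
grip_width: 0.0254
grip_force: 0.0
```

>>> step_arm(
  series=[
    [[0,0,0,0,0,0,1],[0,0,0,0,0,0,1],[0,0,0,0,0,0,1],[0,0,0,0,0,0,1]],
  ],
  force=60,
)

```text
t: 3.53
tcp_pos: [0.4995, -0.1922, 0.1529]
tool_rot: [2.23, 1.976, 0.213]
contact_force: [-1.5, 1.1, 5.9]
grip_width: 0.0131
grip_force: 58.8
```

>>> step_arm(
  series=[
    [[0,0,0,0,0,-4,1],[0,0,0,0,0,-6,1],[0,0,0,0,0,-8,1],[0,0,0,0,0,-8,1],[0,0,0,0,0,-8,1]],
  ],
)

```text
t: 3.95
tcp_pos: [0.492, -0.1913, 0.1863]
tool_rot: [2.231, 1.977, 0.212]
contact_force: [1.8, -0.3, -2.2]
grip_width: 0.0135
grip_force: 58.8
```

>>> step_arm(
  series=[
    [[0,0,0,0,0,-8,1],[0,0,0,0,0,-8,1],[0,0,0,0,0,-8,1],[0,0,0,0,0,-8,1],[0,0,0,0,0,-8,1]],
  ],
)

```text
t: 4.37
tcp_pos: [0.4837, -0.1904, 0.2254]
tool_rot: [2.231, 1.977, 0.212]
contact_force: [1.8, -0.2, -2.4]
grip_width: 0.0134
grip_force: 58.8
```

>>> step_arm(
  series=[
    [[0,0,0,0,0,-8,1],[0,0,0,0,0,-8,1],[0,0,0,0,0,-8,1],[0,0,0,0,0,-6,1],[0,0,0,0,0,-4,1]],
  ],
)

```text
t: 4.78
tcp_pos: [0.4766, -0.1897, 0.2586]
tool_rot: [2.231, 1.977, 0.212]
contact_force: [-1.1, -0.8, -1.0]
grip_width: 0.0133
grip_force: 59.0
```

Run:
```python
from h import *
o=get_obs();print(o["t"],o["tcp_pos"],R.from_rotvec(o["tool_rot"]).as_matrix(),o["grip_width"])
s=eyes.camera("side")[:,:,::-1];w=eyes.camera("wrist")[:,:,::-1]
cv2.imwrite("pics/l1.png",np.hstack([cv2.resize(s[140:400,300:540],(400,433)),cv2.resize(w,(400,433))]))
```

```text
4.7833 [ 0.4766 -0.1897  0.2586] [[ 0.1199  0.9711  0.2065]
 [ 0.9928 -0.1181 -0.0209]
 [ 0.0041  0.2075 -0.9782]] 0.01329441976698673
```

View pics/l1.png

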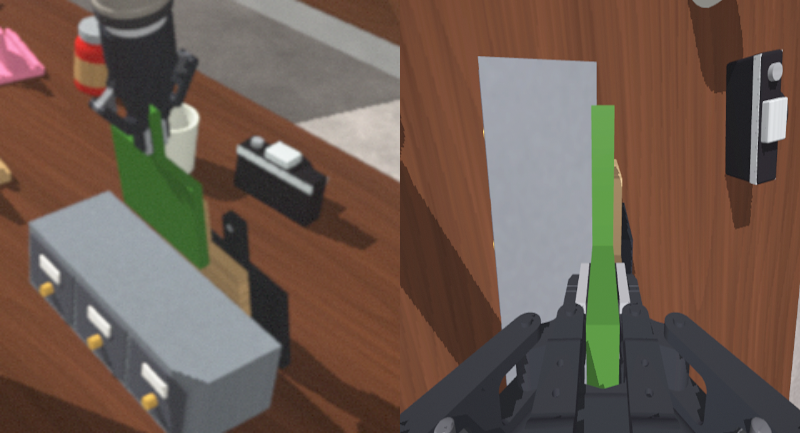

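Green is drawn up by about 108 mm and the other two still lean where they stood. I now ease the maple back onto the unit by moving the green board backward, clear above the unit.

>>> step_arm(
  series=[
    [[0,0,0,0,0,-4,1],[0,0,0,0,-4,0,1],[0,0,0,0,-4,0,1],[0,0,0,0,-4,0,1],[0,0,0,0,-4,0,1]],
  ],
)

```text
t: 5.3
tcp_pos: [0.4599, -0.1876, 0.2579]
tool_rot: [2.232, 1.977, 0.212]
contact_force: [-0.6, -0.4, -2.0]
grip_width: 0.0137
grip_force: 59.1
```

>>> step_arm(
  series=[
    [[0,0,0,0,-4,0,1],[0,0,0,0,-4,0,1],[0,0,0,0,-4,0,1],[0,0,0,0,-4,0,1],[0,0,0,0,0,0,1]],
  ],
)

```text
t: 5.72
tcp_pos: [0.4443, -0.1857, 0.2549]
tool_rot: [2.231, 1.977, 0.212]
contact_force: [0.5, 0.0, -2.3]
grip_width: 0.0133
grip_force: 59.0
```

>>> step_arm(
  series=[
    [[0,0,0,0,0,-8,1],[0,0,0,0,0,-10,1],[0,0,0,0,0,-12,1],[0,0,0,0,0,-15,1],[0,0,0,0,0,-15,1]],
  ],
)

```text
t: 6.13
tcp_pos: [0.4325, -0.1846, 0.315]
tool_rot: [2.23, 1.976, 0.213]
contact_force: [-0.1, -0.1, -0.8]
grip_width: 0.013
grip_force: 58.9
```

Run:
```python
from h import *
import json
o=get_obs();print(o["t"],o["tcp_pos"],R.from_rotvec(o["tool_rot"]).as_matrix(),o["grip_width"],o["contact_force"])
s=eyes.camera("side")[:,:,::-1];w=eyes.camera("wrist")[:,:,::-1]
cv2.imwrite("pics/w3.png",w)
json.dump({k:np.array(o[k]).tolist() for k in ("tcp_pos","tool_rot")},open("w3.json","w"))
cv2.imwrite("pics/l2.png",np.hstack([cv2.resize(s[140:400,300:540],(400,433)),cv2.resize(w,(400,433))]))
```

```text
6.1333 [ 0.4325 -0.1846  0.315 ] [[ 0.1199  0.971   0.207 ]
 [ 0.9928 -0.1181 -0.0209]
 [ 0.0042  0.208  -0.9781]] 0.013016049041162093 [-0.0966 -0.1297 -0.8463]
```

View pics/l2.png

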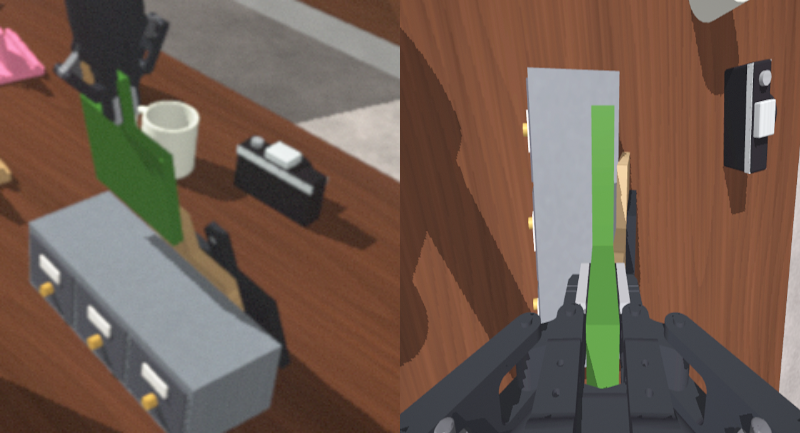

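The maple and slate boards have settled back against the unit. Next I carry the green board to above the stand.

Run:
```python
from h import *
T,b=boardR(-11.4,12);y=np.radians(-11.4)
O=np.array([.4842,.2152,0]);ex=np.array([np.cos(y),np.sin(y),0])
F=O-.008*ex+[0,0,.0165]
print("final",F+.155*b[:,2])
plan(F+(.155+.140)*b[:,2],T,1,n=14)
```

```text
final [0.4448 0.2232 0.1681]
t 6.2333 dist [-17.2 414.2 -11.6] rot [ 0.0047 -0.0181  0.0766] n 14
[0.0, -0.001, 0.005, 29.2, -4.8, -0.2, 1],[0.0, -0.001, 0.005, 29.2, -5.0, -0.2, 1],[0.0, -0.001, 0.005, 29.2, -5.1, -0.2, 1],[0.0, -0.001, 0.005, 29.1, -5.3, -0.2, 1],[0.0, -0.001, 0.005, 29.1, -5.4, -0.3, 1],
[0.0, -0.001, 0.005, 29.1, -5.6, -0.3, 1],[0.0, -0.001, 0.005, 29.1, -5.7, -0.3, 1],[0.0, -0.001, 0.005, 29.0, -5.9, -0.4, 1],[0.0, -0.001, 0.005, 29.0, -6.0, -0.4, 1],[0.0, -0.001, 0.005, 29.0, -6.2, -0.4, 1],
[0.0, -0.001, 0.005, 28.9, -6.3, -0.4, 1],[0.0, -0.001, 0.005, 28.9, -6.4, -0.5, 1],[0.0, -0.001, 0.005, 28.9, -6.6, -0.5, 1],[0.0, -0.001, 0.005, 28.8, -6.7, -0.5, 1],
```

>>> step_arm(
  series=[
    [[0,-0.001,0.005,14.6,-2.4,-0.1,1],[0,-0.001,0.005,29.2,-5,-0.2,1],[0,-0.001,0.005,29.2,-5.1,-0.2,1],[0,-0.001,0.005,29.1,-5.3,-0.2,1],[0,-0.001,0.005,29.1,-5.4,-0.3,1]],
  ],
)

```text
t: 6.65
tcp_pos: [0.4268, -0.0503, 0.3099]
tool_rot: [2.256, 1.946, 0.209]
contact_force: [1.0, -0.4, -0.9]
grip_width: 0.0133
grip_force: 59.0
```

>>> step_arm(
  series=[
    [[0,-0.001,0.005,29.1,-5.6,-0.3,1],[0,-0.001,0.005,29.1,-5.7,-0.3,1],[0,-0.001,0.005,29,-5.9,-0.4,1],[0,-0.001,0.005,29,-6,-0.4,1],[0,-0.001,0.005,29,-6.2,-0.4,1]],
  ],
)

```text
t: 7.07
tcp_pos: [0.4205, 0.098, 0.3064]
tool_rot: [2.279, 1.917, 0.207]
contact_force: [0.7, -0.3, -0.4]
grip_width: 0.0134
grip_force: 59.0
```

>>> step_arm(
  series=[
    [[0,-0.001,0.005,28.9,-6.3,-0.4,1],[0,-0.001,0.005,28.9,-6.4,-0.5,1],[0,-0.001,0.005,28.9,-6.6,-0.5,1],[0,-0.001,0.005,28.8,-6.7,-0.5,1],[0,0,0,14,-2.5,0,1]],
  ],
)

```text
t: 7.48
tcp_pos: [0.4157, 0.2319, 0.3027]
tool_rot: [2.296, 1.896, 0.205]
contact_force: [0.1, -0.2, -1.3]
grip_width: 0.0134
grip_force: 59.0
```

>>> step_arm(
  series=[
    [[0,0,0,0,0,0,1],[0,0,0,0,0,0,1]],
  ],
)

```text
t: 7.65
tcp_pos: [0.4159, 0.2294, 0.3026]
tool_rot: [2.295, 1.896, 0.203]
contact_force: [0.2, 0.3, -1.8]
grip_width: 0.0134
grip_force: 59.0
```

Run:
```python
from h import *
o=get_obs();print(o["t"],o["tcp_pos"],R.from_rotvec(o["tool_rot"]).as_matrix(),o["grip_width"],o["contact_force"])
T,b=boardR(-11.4,12);y=np.radians(-11.4)
O=np.array([.4842,.2152,0]);ex=np.array([np.cos(y),np.sin(y),0])
F=O-.008*ex+[0,0,.0165]
plan(F+(.155+.006)*b[:,2],T,1)
s=eyes.camera("side")[:,:,::-1];w=eyes.camera("wrist")[:,:,::-1];t=eyes.camera("top")[:,:,::-1]
cv2.imwrite("pics/w4.png",w);cv2.imwrite("pics/s4.png",s);cv2.imwrite("pics/t4.png",t)
cv2.imwrite("pics/l3.png",np.hstack([cv2.resize(s[60:300,160:360],(400,480)),cv2.resize(w[:,120:520],(400,480))]))
```

```text
7.65 [0.4159 0.2294 0.3026] [[ 0.1883  0.9608  0.2033]
 [ 0.9821 -0.1851 -0.0348]
 [ 0.0042  0.2062 -0.9785]] 0.013422493101988725 [ 0.2478  0.2574 -1.7634]
t 7.65 dist [  27.6   -6.  -128.7] rot [-0.0017 -0.0061  0.0084] n 4
[-0.0, -0.002, 0.002, -0.3, 0.3, 32.9, 1],[-0.0, -0.002, 0.002, -0.2, 0.3, 32.9, 1],[-0.0, -0.002, 0.002, -0.2, 0.3, 32.9, 1],[-0.0, -0.002, 0.002, -0.1, 0.3, 32.9, 1],
```

View pics/l3.png

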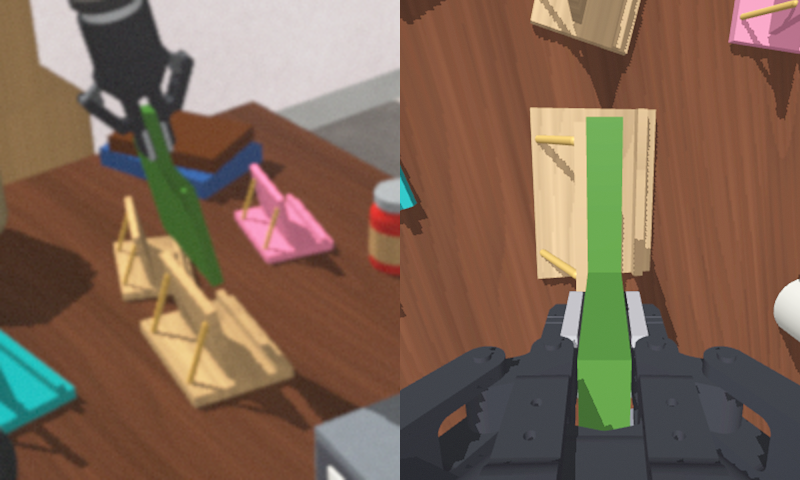

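The board is above the stand, parallel to it, between backrest and lip (wrist picture: board (586–622,117), lip at about 645). Lowering.

>>> step_arm(
  series=[
    [[0,-0.002,0.003,-0.3,0.3,25,1],[0,-0.002,0.003,-0.2,0.3,25,1],[0,-0.002,0.002,-0.2,0.3,25,1],[0,0,0,0,0.3,25,1],[0,0,0,0,0,20,1]],
  ],
)

```text
t: 8.22
tcp_pos: [0.4418, 0.222, 0.1848]
tool_rot: [2.305, 1.88, 0.197]
contact_force: [0.7, 0.5, -1.4]
grip_width: 0.0131
grip_force: 58.9
```

>>> step_arm(
  series=[
    [[0,0,0,0,0,8,1],[0,0,0,0,0,2,1],[0,0,0,0,0,0,1]],
  ],
)

```text
t: 8.47
tcp_pos: [0.4441, 0.2225, 0.1768]
tool_rot: [2.304, 1.88, 0.198]
contact_force: [-0.7, 0.5, -1.5]
grip_width: 0.0132
grip_force: 58.9
```

>>> step_arm(
  series=[
    [[0,0,0,0,0,3,1],[0,0,0,0,0,2,1],[0,0,0,0,0,0,1]],
  ],
)

```text
t: 8.72
tcp_pos: [0.445, 0.2229, 0.1722]
tool_rot: [2.303, 1.881, 0.2]
contact_force: [0.7, -0.3, -1.2]
grip_width: 0.0132
grip_force: 59.0
```

>>> step_arm(
  series=[
    [[0,0,0,0,0,1.5,1],[0,0,0,0,0,0,1]],
  ],
)

```text
t: 8.88
tcp_pos: [0.4451, 0.2229, 0.1704]
tool_rot: [2.303, 1.882, 0.199]
contact_force: [0.3, -0.1, -1.0]
grip_width: 0.0135
grip_force: 59.0
```

>>> step_arm(
  series=[
    [[0,0,0,0,0,1,1],[0,0,0,0,0,0,1]],
  ],
)

```text
t: 9.05
tcp_pos: [0.4453, 0.2228, 0.1692]
tool_rot: [2.303, 1.882, 0.198]
contact_force: [-0.1, 0.1, -1.0]
grip_width: 0.0132
grip_force: 59.0
```

Run:
```python
from h import *
o=get_obs();print(o["t"],o["tcp_pos"],R.from_rotvec(o["tool_rot"]).as_matrix(),o["contact_force"])
s=eyes.camera("side")[:,:,::-1];w=eyes.camera("wrist")[:,:,::-1]
cv2.imwrite("pics/w5.png",w);cv2.imwrite("pics/s5.png",s)
cv2.imwrite("pics/l4.png",np.hstack([cv2.resize(s[120:300,190:340],(400,480)),cv2.resize(w[:,120:520],(400,480))]))
```

```text
9.05 [0.4453 0.2228 0.1692] [[ 0.1993  0.9586  0.2034]
 [ 0.9799 -0.1951 -0.0404]
 [ 0.001   0.2074 -0.9783]] [-0.0912  0.0943 -1.022 ]
```

View pics/l4.png

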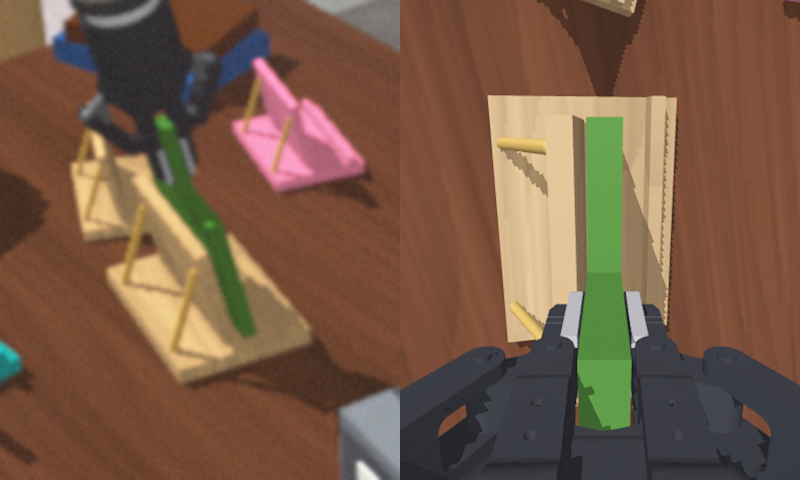

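Gap to the backrest is about 7 mm, and the board is centred and parallel. I lower further to touch.

>>> step_arm(
  series=[
    [[0,0,0,0,0,1,1],[0,0,0,0,0,0,1]],
  ],
)

```text
t: 9.32
tcp_pos: [0.4456, 0.2227, 0.1682]
tool_rot: [2.303, 1.882, 0.198]
contact_force: [-0.3, 0.4, -1.2]
grip_width: 0.0134
grip_force: 59.1
```

>>> step_arm(
  series=[
    [[0,0,0,0,0,1,1],[0,0,0,0,0,0,1]],
  ],
)

```text
t: 9.48
tcp_pos: [0.4459, 0.2226, 0.168]
tool_rot: [2.303, 1.881, 0.199]
contact_force: [-3.1, -1.7, 6.8]
grip_width: 0.0134
grip_force: 60.2
```

>>> step_arm(
  series=[
    [[0,0,0,0,0,-1,1],[0,0,0,0,-2,-0.4,1],[0,0,0,0,-2,-0.4,1],[0,0,0,0,0,0,1]],
  ],
)

```text
t: 9.82
tcp_pos: [0.4413, 0.2236, 0.1681]
tool_rot: [2.303, 1.882, 0.199]
contact_force: [0.4, -0.8, 0.5]
grip_width: 0.0135
grip_force: 59.1
```

>>> step_arm(
  series=[
    [[0,0,0,0,-1.5,-0.3,1],[0,0,0,0,0,0,1]],
  ],
)

```text
t: 9.98
tcp_pos: [0.4399, 0.2239, 0.1681]
tool_rot: [2.303, 1.882, 0.198]
contact_force: [0.3, 0.1, -0.3]
grip_width: 0.0129
grip_force: 59.1
```

>>> step_arm(
  series=[
    [[0,0,0,0,-1,-0.2,1],[0,0,0,0,0,0,1]],
  ],
)

```text
t: 10.15
tcp_pos: [0.4391, 0.2241, 0.1681]
tool_rot: [2.303, 1.882, 0.199]
contact_force: [0.9, 1.4, 0.2]
grip_width: 0.0133
grip_force: 59.0
```

>>> step_arm(
  series=[
    [[0,0,0,0,-1,-0.2,1],[0,0,0,0,0,0,1]],
  ],
)

```text
t: 10.32
tcp_pos: [0.4387, 0.2242, 0.1683]
tool_rot: [2.302, 1.882, 0.2]
contact_force: [4.5, -1.7, -2.3]
grip_width: 0.0133
grip_force: 58.9
```

>>> step_arm(
  series=[
    [[0,0,0,0,0,0.5,1],[0,0,0,0,0,0,0.8],[0,0,0,0,0,0,0.7],[0,0,0,0,0,0,0.6],[0,0,0,0,0,0,0.5]],
  ],
)

```text
t: 10.73
tcp_pos: [0.4378, 0.2242, 0.1675]
tool_rot: [2.304, 1.882, 0.197]
contact_force: [0.0, 1.2, -0.5]
grip_width: 0.0424
grip_force: 0.0
```

>>> step_arm(
  series=[
    [[0,0,0,0,0,0,0.4],[0,0,0,0,0,0,0.3],[0,0,0,0,0,-4,0.3],[0,0,0,0,0,-8,0.3],[0,0,0,0,0,-15,0.3]],
  ],
)

```text
t: 11.15
tcp_pos: [0.4319, 0.225, 0.1937]
tool_rot: [2.304, 1.882, 0.195]
contact_force: [0.7, -0.0, -0.5]
grip_width: 0.0598
grip_force: 0.0
```

>>> step_arm(
  series=[
    [[0,0,0,0,0,-25,0.3],[0,0,0,0,0,-30,0.3],[0,0,0,0,0,-35,0.3],[0,0,0,0,0,-30,0.3],[0,0,0,0,0,0,0.3]],
  ],
)

```text
t: 11.57
tcp_pos: [0.4094, 0.2313, 0.3186]
tool_rot: [2.3, 1.879, 0.215]
contact_force: [0.6, 0.8, -0.3]
grip_width: 0.0598
grip_force: 0.0
```

Run:
```python
from h import *
import json
o=get_obs();print(o["t"],o["tcp_pos"],R.from_rotvec(o["tool_rot"]).as_matrix(),o["contact_force"])
s=eyes.camera("side")[:,:,::-1];w=eyes.camera("wrist")[:,:,::-1];t=eyes.camera("top")[:,:,::-1]
json.dump({k:np.array(o[k]).tolist() for k in ("tcp_pos","tool_rot")},open("w6.json","w"))
cv2.imwrite("pics/w6.png",w);cv2.imwrite("pics/s6.png",s)
a=np.hstack([cv2.resize(s[120:300,190:340],(400,480)),cv2.resize(w[:,120:520],(400,480))])
b=np.hstack([cv2.resize(s[220:370,360:540],(400,333)),cv2.resize(t[170:320,360:540],(400,333))])
cv2.imwrite("pics/l5.png",cv2.resize(np.vstack([a,b]),(590,600)))
```

```text
11.5667 [0.4094 0.2313 0.3186] [[ 0.1985  0.9565  0.2139]
 [ 0.9801 -0.1955 -0.0353]
 [ 0.008   0.2167 -0.9762]] [ 0.6484  0.771  -0.288 ]
```

View pics/l5.png

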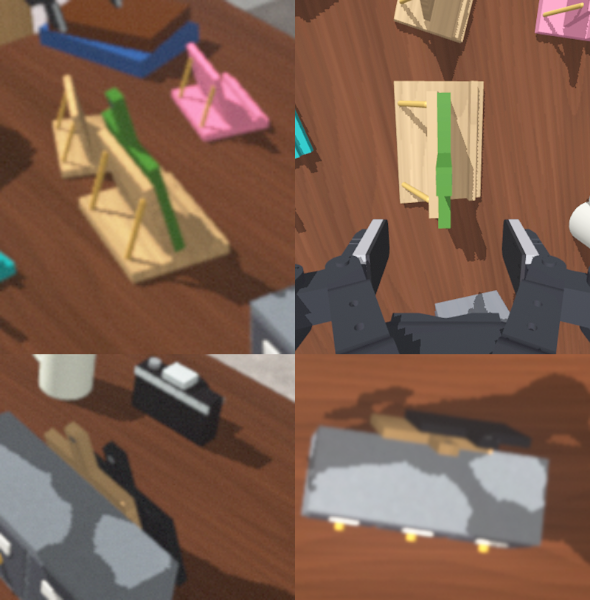

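Run:
```python
from h import *
import json
o={k:np.array(v) for k,v in json.load(open("w6.json")).items()};c=cam("wrist",o)
a,b=onplane(c,(320.7,126),.143),onplane(c,(322,309),.143);y=np.radians(-11.4)
d=a-b;m=(a+b)/2-[.4842,.2152,0];print(np.linalg.norm(d),-np.degrees(np.arctan2(d[0],d[1])),"own x,y",m[0]*np.cos(y)+m[1]*np.sin(y),-m[0]*np.sin(y)+m[1]*np.cos(y))
```

```text
0.15123021980902632 -11.349530888423011 own x,y -0.04067890718745763 -0.001798325479757887
```

The green board is square to the stand (yaw −11.3° against −11.4°), 2 mm off centre and resting on the backrest. The other two boards still stand, so I hand in.

```bash
python3 -c "
from plant import order
print(order.sign_off())"
```

```text
the job is handed in; nothing more can be done
None
```

I stood the green board handle up in the large light wooden stand's trough, leaning on the backrest, square and about 2 mm off centre; the maple and slate boards still lean on the drawer unit, and I handed the job in at about 12 s.

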